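# Push the shelf divider past its spring catch

## Task

On the low grey track, press the spring tread plate down with the fingertips and, keeping it down so that its two catch teeth sink, push the steel divider along the track to the left (as the robot sees it) until it is completely past the teeth. Then let go so that the tread springs fully up and locks the divider from behind. Only press and push gently: do not pinch, force, lift or tip the divider, and leave the toys and other things on the shelf where they stand.

Things in the scene. Friction and masses are not known exactly. Their poses are not given: they have to be found in the camera images.
- track: fixed low grey plastic track on the shelf, 140 (x) by 270 mm (y = -148 to +122) by 18 mm high, with side rails and low end stops. Origin: underside, level with the catch teeth, on the centre line. Its own +y is the sliding direction (roughly the robot's left; the track lies turned by up to 0.35 rad). Its z is up.
- catch (a joint): how far the spring tread is pressed straight down, m: 0 = fully up, 0.014 = bottom. It stays level wherever it is pressed; net push about 1.5 N at first, 5 N at the bottom. The teeth clear the divider once it is pressed more than 9 mm. While under the divider the teeth are kept down by it; once it is past they spring up.
- tread (a point): point on the tread's top face midway between the teeth, 34 mm above the shelf when up; moves with the tread. The tread is a steel plate on the track's centre line, 74 mm wide, from track y = -130 to +60 mm. Two teeth, 10 mm (x) by 8 mm (y), stand 12 mm up from it at track y = 0, x = +-32 mm: a lane 54 mm wide between them is free for the fingertips.
- divider: loose steel divider, 0.7 kg: upright panel on two 100 mm runners, 2 mm side play in the track. Panel 118 (track x) by 10 mm (y), from 37 to 63 mm above the shelf, bridging the raised tread. Origin 4 mm above the shelf, midway between the runners, under the panel's middle plane; axes as the track's. Starts at track y = -75 to -35 mm; an end stop allows at most +55 mm.
- bowl: small blue ceramic bowl, 90 mm across, 38 mm high; bystander, origin at the centre of its underside
- dumbbell: red wooden dumbbell toy lying down, 90 mm long, 44 mm high; bystander, origin at the centre of its underside
- barrel: clear acrylic barrel standing up, 72 mm across, 90 mm high; bystander, origin at the centre of its underside
- bell_cage: steel wire bell cage, 70 mm across, 95 mm high; bystander, origin at the centre of its underside
- spray: white closed bottle, 60 mm across, 170 mm high; bystander, origin at the centre of its underside
- tin: steel can, 80 mm across, 100 mm high; bystander, origin at the centre of its underside
Not all that is in view belongs to the job. What is shaped like the divider but orange is not meant.

How it is judged:
By the outcome, as a careful person would: the job done as asked, in the order asked, and still so for the second after the job is handed in, with the robot touching nothing.
It also fails if it takes over 35 s, if anything falls off the work surface, if the arm or the gripper's body presses on something with over 40 N, if the wrist force passes 120 N, or if a joint passes its speed limit or range.

## Robot

A 6-joint arm with a two-finger parallel gripper is mounted at the origin on the work surface. World frame = base frame: x ahead of the robot, y to its left, z up, the work surface at z = 0. Lengths are in m, angles in rad, forces in N, time in s.
With the tool pointing down it reaches from about 0.3 to 0.85 m from the base axis. Payload 5.4 kg.
Tool frame: the origin (TCP) lies at the centre of the arm's flange, where the gripper is bolted on; the fingertips stand 173 mm ahead of it and the grasp point (between the pads) lies 155 mm ahead of it; z points along the fingers, y is the line along which they close (so a half turn about z gives the same grasp; the last joint's range is limited). The gripper opens to 85 mm and grips with 20 to 120 N. Pads are 22 mm wide; open, the fingers measure 114 mm over their backs; the gripper's body (76 mm by 85 mm) begins 54 mm behind the grasp point. The pads swing forward as they close: fully open they stand 13 mm farther back than shut.
Start: joints at [-1.44, 0.158, 1.597, -0, 1.386, -0.21], TCP at [0.192, -0.542, 0.405] pointing down, gripper open.
Joint ranges: [-2.91, 2.91], [-0.94, 2.29], [0.18, 2.7], [-1.29, 4.43], [0.17, 2.64], [-3, 3]. Speed limits (rad/s): [2.57, 2.57, 3.14, 3.14, 3.14, 3.14].

## Interface

Orientations are given as a unit quaternion [w, x, y, z].
In Python, from bench import ctrl, vision gives the robot as it stands.
- The arm moves only by the tool apply_moves, never from a script. Its arguments are lists of equal length, an entry for each row: "delta_pos": the shift along the tool's x, y, z in m, a list of three; "delta_rot": the turn, a rotation vector about the tool's x, y, z in rad, a list of three; "gripper": the closure, from 0 (fully open) to 1 (shut). A call has 1 to 20 rows; each row shifts and turns the commanded pose from where the row before left it, along the tool's axes as they then stand; what a row does not reach is not made up. A row lasts 1/10 s, in which the tool goes at most 50 mm and 8.59 degrees, less where a joint would pass 70% of its speed; a pose out of reach is approached as far as the arm can. A call is refused whole if a number of a shift passes 0.05 or a number of a turn 0.15, either way. A call with a gripper value outside its range is refused whole. The fingers move at their own pace and stop on an object; "force" is the grip in N (left out, the last holds). Time passes only in rows, so rows that do not move let the fingers close. It gives the time, the measured TCP pose, the force, the opening and the grip force at its end, in the units of the state.
- ctrl.sense(): the state, without advancing time (a new reading comes with each control period).
- vision.get_image(name): name is "scene" or "top" or "wrist"; returns the picture (480x640x3 uint8, blue, green, red); there is no depth.
- vision.get_calibration(name): a dict with "fx", "fy", "cx", "cy" (pixels), "camera_from_world" (4x4, takes a point from world to camera coordinates). Camera axes: x right, y up, looking along -z (the intrinsics and any distortion apply to the point x, -y, -z); pixel columns grow to the right and rows downward; lengths in m; the calibration is good to about 2 mm. A picture is of the moment at which its call begins: read the wrist's pose just before it. get_calibration takes no time and is no camera call; for the wrist camera it gives the pose at the moment of the call.
- ctrl.hand_in(): hands the job in; it is judged then, once.
The state is a dict: "t": time; "q": joint angles; "dq": joint speeds; "joint_torque": joint torques, N m; "eef_pos": TCP position; "orientation": TCP orientation; "force": force on the tool from outside, world axes, zero at the start; "ft_torque": the same for the moment, N m; "opening": opening from 0.0 (shut) to 1.0 (fully open); "finger_force": force on a finger pad.
Only numpy, scipy, OpenCV 4.12 (cv2) and the standard library are available. Lean on these libraries where they do the work, as an engineer would, in place of code of your own. Each camera call takes 0.05 s, during which the arm holds its last target. There are 200 camera calls.

## Working session

There is one attempt and no reset: what is moved stays moved. The work goes in short steps, Python scripts to look and compute and a tool call to move; the robot and the scene stay as the last step left them, time stands still between calls to the robot, and variables do not carry over. Pictures are saved under pics/ and viewed, at most 10 in all, crops included, and the job is handed in when it is done.

Besides the shell and the picture viewer there is one more tool, called after "Emit:" by a JSON object that holds its "fn" and its "kwargs". apply_moves: Moves the arm, as the interface text tells. Its arguments: {"type":"object","properties":{"delta_pos":{"type":"array","items":{"type":"array","items":{"type":"number"}}},"delta_rot":{"type":"array","items":{"type":"array","items":{"type":"number"}}},"gripper":{"type":"array","items":{"type":"number"}},"force":{"type":"number"}},"required":["delta_pos","delta_rot","gripper"]}

```bash
mkdir -p pics; ls; python3 - <<'E'
from bench import ctrl, vision
import cv2, numpy as np
s=ctrl.sense();print(s['t'],s['eef_pos'],s['orientation'],s['force'])
for n in('scene','top'):
    cv2.imwrite(f'pics/{n}0.png',vision.get_image(n))
    c=vision.get_calibration(n);print(n,{k:c[k] for k in c if k!='camera_from_world'});print(np.round(c['camera_from_world'],3))
E
```

```text
pics
0.0 [ 0.19210971 -0.54165911  0.4037035 ] [-9.47643672e-04  9.85518689e-01  1.69564189e-01  3.22211749e-05] [-4.35057110e-05  3.83565787e-01  2.33615460e-01]
scene {'fx': 446.4299759635342, 'fy': 446.4299759635342, 'cx': 312.360207651228, 'cy': 241.38645949693145}
[[-0.438  0.899 -0.004  0.179]
 [-0.708 -0.343  0.618  0.392]
 [ 0.554  0.273  0.786 -1.345]
 [ 0.     0.     0.     1.   ]]
top {'fx': 479.3285576197504, 'fy': 479.3285576197504, 'cx': 321.6997179266661, 'cy': 236.9034012158392}
[[ 0.002 -1.    -0.002  0.097]
 [ 0.994  0.002  0.11  -0.568]
 [-0.11  -0.003  0.994 -1.003]
 [ 0.     0.     0.     1.   ]]
```

View pics/top0.png

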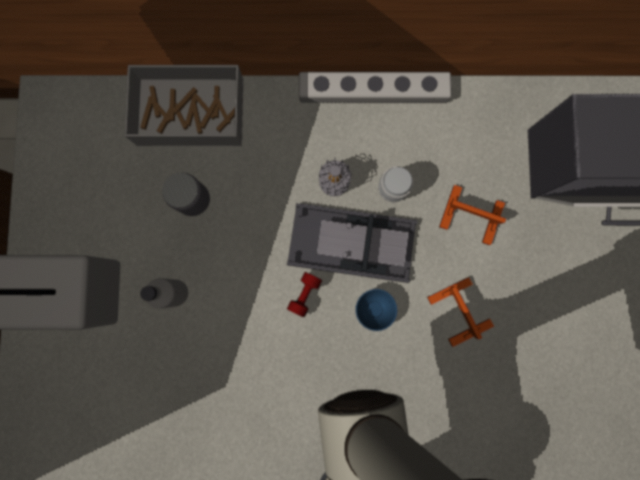

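View pics/scene0.png

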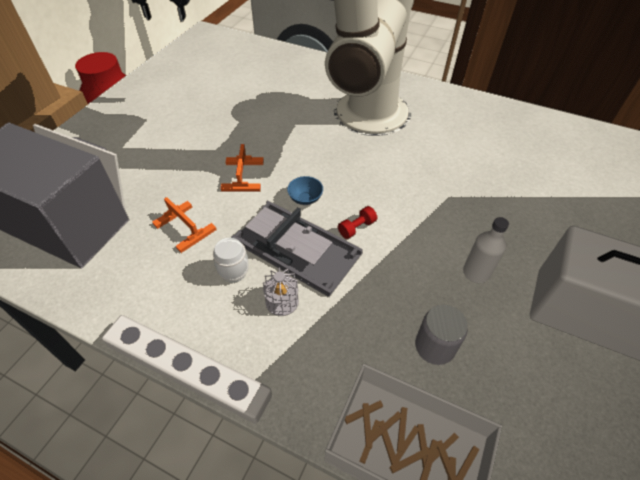

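The top view shows the grey track with corners near (300,204), (415,218), (410,280) and (289,266). There are three divider-shaped things: a dark steel one on the track (~372,238), and two orange ones at (473,213) and (462,312). Only the steel one on the track fits. I'll confirm it in an enlarged crop and measure it.

```bash
cat > h.py <<'E'
import numpy as np, cv2
from bench import ctrl, vision
def ray(n,px,z,c=None):
    c=c or vision.get_calibration(n); M=np.array(c['camera_from_world']); R,t=M[:3,:3],M[:3,3]
    o=-R.T@t; px=np.atleast_2d(np.asarray(px,float))
    d=np.c_[(px[:,0]-c['cx'])/c['fx'],-(px[:,1]-c['cy'])/c['fy'],-np.ones(len(px))]@R
    return o+d*((z-o[2])/d[:,2])[:,None]
def proj(n,P,c=None):
    c=c or vision.get_calibration(n); M=np.array(c['camera_from_world'])
    p=np.atleast_2d(P)@M[:3,:3].T+M[:3,3]
    return np.c_[c['cx']+c['fx']*p[:,0]/-p[:,2], c['cy']-c['fy']*p[:,1]/-p[:,2]]
E
python3 - <<'E'
from h import *
im=cv2.imread('pics/top0.png'); g=cv2.cvtColor(im,cv2.COLOR_BGR2GRAY)
m=((g<100)).astype(np.uint8); m[:, :285]=0;m[:,418:]=0;m[:198]=0;m[284:]=0
hsv=cv2.cvtColor(im,cv2.COLOR_BGR2HSV); m[(hsv[...,1]>110)]=0
m=cv2.morphologyEx(m,cv2.MORPH_OPEN,np.ones((3,3)))
cs,_=cv2.findContours(m,cv2.RETR_EXTERNAL,cv2.CHAIN_APPROX_NONE)
k=max(cs,key=cv2.contourArea); 
w=ray('top',k[:,0,:],0.018)[:,:2].astype(np.float32)
r=cv2.minAreaRect(w);print(r,cv2.boxPoints(r))
v=im.copy();cv2.drawContours(v,[k],-1,(0,255,0),1)
a=cv2.resize(im[190:295,280:425],None,fx=5,fy=5,interpolation=cv2.INTER_CUBIC)
cv2.imwrite('pics/crop1.png',a)
# bystanders
for n,p,z in[('cage',(335,178),.09),('spray/white',(397,182),.09),('bowl',(377,309),.02),('dumb',(305,294),.02)]:print(n,ray('top',p,z)[0])
E
```

```text
((0.5516537427902222, 0.03139473497867584), (0.27923643589019775, 0.17513926327228546), 86.09993743896484) [[ 0.4547906  -0.10194398]
 [ 0.62952423 -0.11385633]
 [ 0.6485169   0.16473345]
 [ 0.47378325  0.1766458 ]]
cage [0.68323498 0.07106206 0.09      ]
spray/white [ 0.67503545 -0.05667863  0.09      ]
bowl [ 0.41322365 -0.02059251  0.02      ]
dumb [0.44484913 0.13411882 0.02      ]
```

View pics/crop1.png

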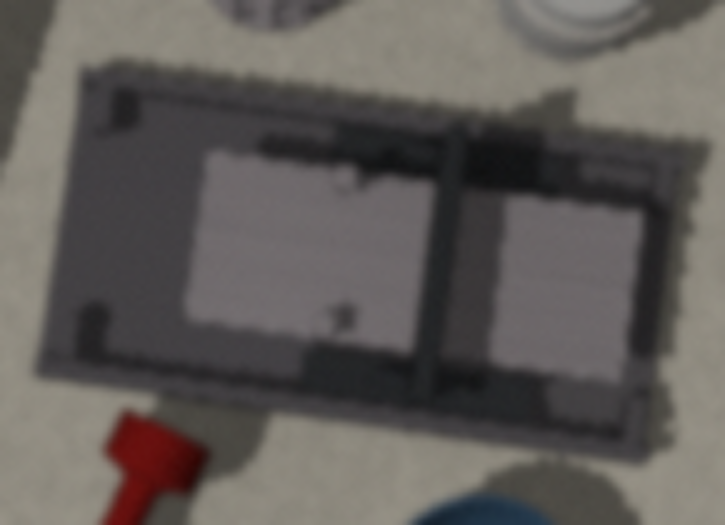

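The crop shows the steel panel spanning from (455,125) to (425,400) over the light tread. The two teeth are near (350,180) and (343,318). The tread runs from its left edge at x≈195 to its right edge at x≈632, so this is the divider meant.

```bash
python3 - <<'E'
from h import *
f=lambda l,z:ray('top',np.array(l)/5.+[280,190]-0.4,z)[:,:2]
C=f([(85,68),(40,375),(645,460),(695,140)],.018);print('corners',C)
print('lens',[np.linalg.norm(C[i]-C[i-1]) for i in range(4)])
T=f([(205,152),(185,320),(625,380),(640,207)],.034);print('tread',T,[np.linalg.norm(T[i]-T[i-1]) for i in range(4)])
th=f([(350,178),(343,318)],.044);print('teeth',th)
P=f([(455,125),(427,400)],.063);print('panel',P,np.linalg.norm(P[0]-P[1]))
d=(T[0]+T[1]-T[2]-T[3]);u=d/np.linalg.norm(d);print('u tread',u,np.arctan2(-u[0],u[1]))
d=(C[0]+C[1]-C[2]-C[3]);uc=d/np.linalg.norm(d);print('u track',uc,np.arctan2(-uc[0],uc[1]))
O1=T.mean(0)+.035*uc;O2=C.mean(0)+.013*uc;O3=th.mean(0);print('O',O1,O2,O3)
for O in(O1,O2,O3):print('div y',(P.mean(0)-O)@uc, 'x',(P.mean(0)-O)@[uc[1],-uc[0]])
E
```

```text
corners [[ 0.64349446  0.15389753]
 [ 0.50818458  0.17238396]
 [ 0.47195849 -0.08977042]
 [ 0.61191181 -0.11419374]]
lens [np.float64(0.2699451707940526), np.float64(0.13656687804262613), np.float64(0.2646455170075765), np.float64(0.14206839994053763)]
tread [[ 0.60385538  0.10083681]
 [ 0.53105916  0.10923896]
 [ 0.50572398 -0.07897721]
 [ 0.58025796 -0.08669254]] [np.float64(0.1890081846499209), np.float64(0.07327950629860328), np.float64(0.18991365426494886), np.float64(0.0749322428275712)]
teeth [[0.59128019 0.03877846]
 [0.53129072 0.04200434]]
panel [[ 0.61126978 -0.00439157]
 [ 0.49578667  0.0082734 ]] 0.11617551950118594
u tread [0.1291376  0.99162668] -0.1294992462105165
u track [0.12684872 0.99192207] -0.12719138957863674
O [0.55966383 0.04581878] [0.56053636 0.04347432] [0.56128545 0.0403914 ]
div y -0.044301713255198744 x -0.0005201888835437516
div y -0.04208687297590471 x -0.001683068955057129
div y -0.03912387719547689 x -0.0028171725585145824
```

Emit:
{"fn": "apply_moves", "kwargs": {"delta_pos": [[0, 0, 0], [0, 0, 0], [0, 0, 0], [0, 0, 0], [0, 0, 0], [0, 0, 0], [0, 0, 0], [0, 0, 0], [0.04, 0.02, 0], [0.04, 0.02, 0], [0.04, 0.02, 0], [0.04, 0.02, 0], [0.04, 0.02, 0], [0.04, 0.02, 0], [0.04, 0.02, 0], [0.04, 0.02, 0], [0.04, 0.02, 0], [0.04, 0.02, 0], [0, 0, 0], [0, 0, 0]], "delta_rot": [[0, 0, -0.138], [0, 0, -0.138], [0, 0, -0.138], [0, 0, -0.138], [0, 0, -0.138], [0, 0, -0.138], [0, 0, -0.138], [0, 0, -0.138], [0, 0, 0], [0, 0, 0], [0, 0, 0], [0, 0, 0], [0, 0, 0], [0, 0, 0], [0, 0, 0], [0, 0, 0], [0, 0, 0], [0, 0, 0], [0, 0, 0], [0, 0, 0]], "gripper": [1, 1, 1, 1, 1, 1, 1, 1, 1, 1, 1, 1, 1, 1, 1, 1, 1, 1, 1, 1], "force": 20}}

```text
t: 2.1
eef_pos: [0.441, -0.1695, 0.4043]
orientation: [-0.0, 0.749, 0.662, -0.0]
force: [-0.4, -0.7, 0.9]
opening: -0.0
finger_force: 0.0
```

Emit:
{"fn": "apply_moves", "kwargs": {"delta_pos": [[0.029, 0.018, 0.021], [0.029, 0.018, 0.021], [0.029, 0.018, 0.021], [0.029, 0.018, 0.021], [0.03, 0.019, 0.021], [0, 0, 0], [0, 0, 0]], "delta_rot": [[0, 0, 0], [0, 0, 0], [0, 0, 0], [0, 0, 0], [0, 0, 0], [0, 0, 0], [0, 0, 0]], "gripper": [1, 1, 1, 1, 1, 1, 1]}}

```text
t: 2.8
eef_pos: [0.5492, -0.0378, 0.2988]
orientation: [-0.001, 0.75, 0.661, -0.001]
force: [0.0, -0.5, -0.2]
opening: 0.001
finger_force: 0.0
```

```bash
python3 - <<'E'
from h import *
s=ctrl.sense();print(s['t'],s['eef_pos'],s['orientation'],s['force'])
c=vision.get_calibration('wrist');im=vision.get_image('wrist')
O=np.array([.5605,.043]);u=np.array([.1275,.9918]);x=np.array([u[1],-u[0]])
W=lambda a,b,z:np.r_[O+a*x+b*u,z]
for p in[(-.032,0,.046),(.032,0,.046),(-.059,-.042,.063),(.059,-.042,.063),(-.037,-.130,.034),(.037,-.13,.034),(-.037,.06,.034),(.037,.06,.034)]:
    q=proj('wrist',W(*p),c)[0];print(p,q);cv2.circle(im,tuple(int(round(v)) for v in q),4,(0,0,255),1)
cv2.imwrite('pics/w1.png',im);print(c)
import pickle;pickle.dump(c,open('c1.pkl','wb'))
E
```

```text
2.8 [ 0.54921658 -0.03779866  0.29881317] [-6.95772727e-04  7.50394081e-01  6.60989853e-01 -8.08640663e-04] [ 0.04392855 -0.47160956 -0.1982234 ]
(-0.032, 0, 0.046) [258.09824944 112.97613887]
(0.032, 0, 0.046) [367.63932301 113.08287252]
(-0.059, -0.042, 0.063) [209.84457368 189.27133397]
(0.059, -0.042, 0.063) [415.73904536 189.52694732]
(-0.037, -0.13, 0.034) [261.30261605 303.69337357]
(0.037, -0.13, 0.034) [363.82746989 303.86167039]
(-0.037, 0.06, 0.034) [247.8328971    2.06989663]
(0.037, 0.06, 0.034) [378.23541699   2.14636708]
{'fx': 359.3096829942813, 'fy': 359.3096829942813, 'cx': 312.0518444053729, 'cy': 235.4616645271225, 'camera_from_world': array([[ 0.99196048, -0.12653777, -0.00161128, -0.55000745],
       [ 0.12056457,  0.94885078, -0.29179853, -0.02342526],
       [ 0.0384524 ,  0.28925835,  0.95647845, -0.28790963],
       [ 0.        ,  0.        ,  0.        ,  1.        ]])}
```

View pics/w1.png

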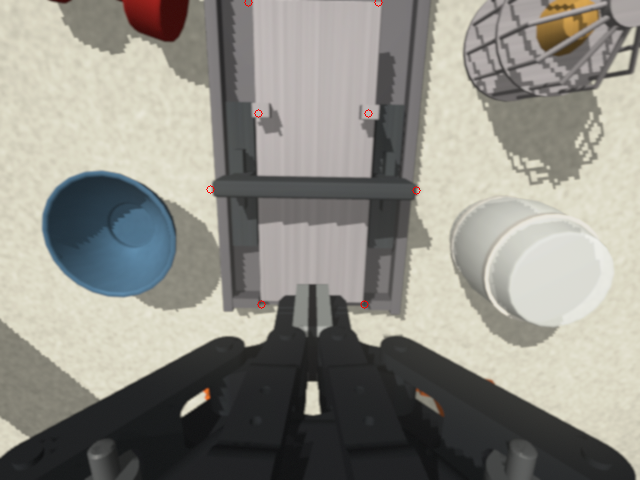

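The wrist view shows the teeth at (260,112) and (370,112), the panel from (213,188) to (420,188), and the fingertips centred over the tread behind the panel. The track pose agrees to about 1.5 mm. I'll shift sideways, then go down.

Emit:
{"fn": "apply_moves", "kwargs": {"delta_pos": [[0.005, 0.0012, 0.02], [0.005, 0.0012, 0.02], [0.004, 0, 0.02], [0, 0, 0.015], [0, 0, 0.008], [0, 0, 0], [0, 0, 0]], "delta_rot": [[0, 0, 0], [0, 0, 0], [0, 0, 0], [0, 0, 0], [0, 0, 0], [0, 0, 0], [0, 0, 0]], "gripper": [1, 1, 1, 1, 1, 1, 1]}}

```text
t: 3.55
eef_pos: [0.554, -0.0238, 0.2176]
orientation: [0.001, 0.75, 0.661, 0.0]
force: [-0.5, 0.2, -0.1]
opening: 0.002
finger_force: 0.0
```

Emit:
{"fn": "apply_moves", "kwargs": {"delta_pos": [[0, 0, 0.003], [0, 0, 0.003], [0, 0, 0.002], [0, 0, 0.002], [0, 0, 0], [0, 0, 0]], "delta_rot": [[0, 0, 0], [0, 0, 0], [0, 0, 0], [0, 0, 0], [0, 0, 0], [0, 0, 0]], "gripper": [1, 1, 1, 1, 1, 1]}}

```text
t: 4.15
eef_pos: [0.5537, -0.0232, 0.2068]
orientation: [-0.0, 0.75, 0.661, -0.0]
force: [-0.8, 0.1, 0.6]
opening: -0.001
finger_force: 0.8
```

Emit:
{"fn": "apply_moves", "kwargs": {"delta_pos": [[0, 0, 0.002], [0, 0, 0.002], [0, 0, 0.002], [0, 0, 0], [0, 0, 0]], "delta_rot": [[0, 0, 0], [0, 0, 0], [0, 0, 0], [0, 0, 0], [0, 0, 0]], "gripper": [1, 1, 1, 1, 1]}}

```text
t: 4.65
eef_pos: [0.5537, -0.0232, 0.2008]
orientation: [0.0, 0.75, 0.661, 0.0]
force: [-0.5, -0.3, 2.9]
opening: -0.0
finger_force: 1.6
```

Emit:
{"fn": "apply_moves", "kwargs": {"delta_pos": [[0, 0, 0.002], [0, 0, 0.002], [0, 0, 0.002], [0, 0, 0], [0, 0, 0]], "delta_rot": [[0, 0, 0], [0, 0, 0], [0, 0, 0], [0, 0, 0], [0, 0, 0]], "gripper": [1, 1, 1, 1, 1]}}

```text
t: 5.15
eef_pos: [0.5537, -0.0233, 0.1948]
orientation: [0.0, 0.75, 0.661, 0.0]
force: [0.3, 0.6, 4.4]
opening: 0.001
finger_force: 2.3
```

Emit:
{"fn": "apply_moves", "kwargs": {"delta_pos": [[0.002, 0, 0], [0.002, 0, 0], [0.002, 0, 0], [0.002, 0, 0], [0.002, 0, 0], [0.002, 0, 0], [0.002, 0, 0], [0.002, 0, 0], [0.002, 0, 0], [0.002, 0, 0]], "delta_rot": [[0, 0, 0], [0, 0, 0], [0, 0, 0], [0, 0, 0], [0, 0, 0], [0, 0, 0], [0, 0, 0], [0, 0, 0], [0, 0, 0], [0, 0, 0]], "gripper": [1, 1, 1, 1, 1, 1, 1, 1, 1, 1]}}

```text
t: 6.15
eef_pos: [0.5564, -0.0042, 0.195]
orientation: [0.001, 0.75, 0.661, -0.001]
force: [-1.7, -7.3, 4.7]
opening: -0.001
finger_force: 2.3
```

```bash
python3 - <<'E'
from h import *
s=ctrl.sense();print(s['t'],s['eef_pos'],s['force'])
cv2.imwrite('pics/w2.png',vision.get_image('wrist'))
E
```

```text
6.15 [ 0.55640107 -0.004214    0.19503138] [-1.74082211 -7.272392    4.73322799]
```

View pics/w2.png

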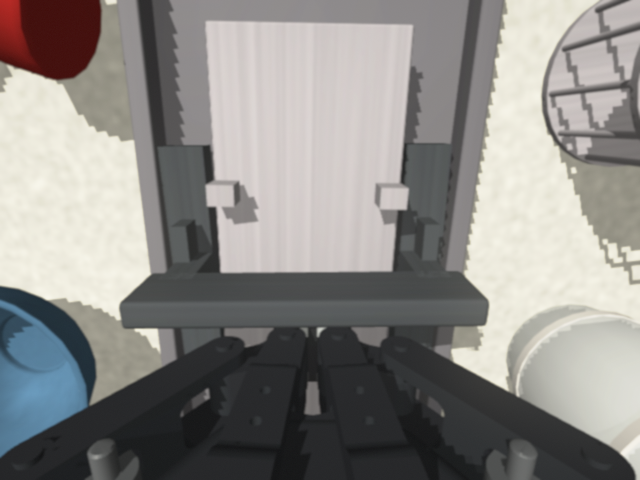

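The wrist view shows the panel square in the track at row ~300, with the fingers against its middle and the teeth at (222,193) and (391,196). The push force is about 7 N, so I'll keep going.

Emit:
{"fn": "apply_moves", "kwargs": {"delta_pos": [[0.0025, 0, 0], [0.0025, 0, 0], [0.0025, 0, 0], [0.0025, 0, 0], [0.0025, 0, 0], [0.0025, 0, 0], [0.0025, 0, 0], [0.0025, 0, 0], [0.0025, 0, 0], [0.0025, 0, 0]], "delta_rot": [[0, 0, 0], [0, 0, 0], [0, 0, 0], [0, 0, 0], [0, 0, 0], [0, 0, 0], [0, 0, 0], [0, 0, 0], [0, 0, 0], [0, 0, 0]], "gripper": [1, 1, 1, 1, 1, 1, 1, 1, 1, 1]}}

```text
t: 7.2
eef_pos: [0.5595, 0.0206, 0.195]
orientation: [0.001, 0.75, 0.661, -0.001]
force: [-0.3, -7.2, 5.4]
opening: 0.001
finger_force: 2.3
```

Emit:
{"fn": "apply_moves", "kwargs": {"delta_pos": [[0.0025, 0, 0], [0.0025, 0, 0], [0.0025, 0, 0], [0.0025, 0, 0], [0.0025, 0, 0], [0.0025, 0, 0], [0.0025, 0, 0], [0.0025, 0, 0], [0.0025, 0, 0], [0.0025, 0, 0], [0.0025, 0, 0], [0, 0, 0]], "delta_rot": [[0, 0, 0], [0, 0, 0], [0, 0, 0], [0, 0, 0], [0, 0, 0], [0, 0, 0], [0, 0, 0], [0, 0, 0], [0, 0, 0], [0, 0, 0], [0, 0, 0], [0, 0, 0]], "gripper": [1, 1, 1, 1, 1, 1, 1, 1, 1, 1, 1, 1]}}

```text
t: 8.4
eef_pos: [0.5631, 0.0481, 0.195]
orientation: [0.001, 0.75, 0.661, -0.0]
force: [0.5, -6.5, 4.3]
opening: 0.003
finger_force: 2.3
```

```bash
python3 - <<'E'
from h import *
s=ctrl.sense();print(s['t'],s['eef_pos'],s['force'])
cv2.imwrite('pics/w3.png',vision.get_image('wrist'))
im=vision.get_image('scene');cv2.imwrite('pics/s3.png',cv2.resize(im[190:310,225:385],None,fx=4,fy=4,interpolation=cv2.INTER_CUBIC))
E
```

```text
8.4 [0.56313052 0.04805662 0.1950381 ] [ 0.53528701 -6.53497209  4.34582835]
```

View pics/w3.png

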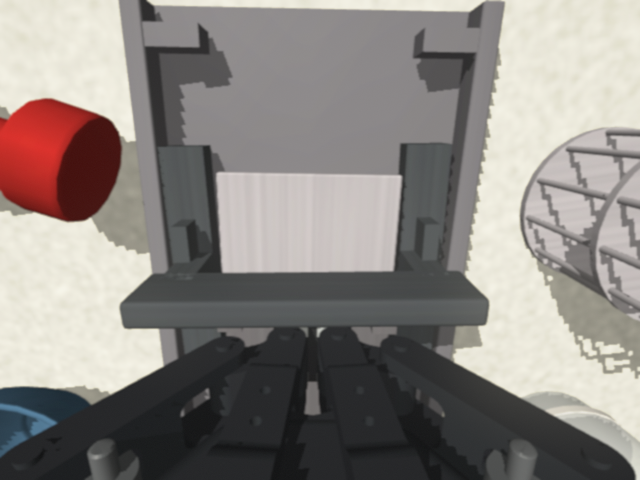

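The panel is about 12 mm beyond the teeth and square in the track. The teeth are hidden behind it, and the end stop is still well clear. I'll back off 4 mm and then lift slowly.

Emit:
{"fn": "apply_moves", "kwargs": {"delta_pos": [[-0.002, 0, 0], [-0.002, 0, 0], [-0.001, 0, 0], [0, 0, 0], [0, 0, -0.003], [0, 0, -0.003], [0, 0, -0.003], [0, 0, -0.003], [0, 0, -0.005], [0, 0, -0.01], [0, 0, -0.015], [0, 0, -0.03], [0, 0, -0.03], [-0.03, 0, -0.03], [-0.04, 0, -0.02], [-0.03, 0, 0], [0, 0, 0], [0, 0, 0]], "delta_rot": [[0, 0, 0], [0, 0, 0], [0, 0, 0], [0, 0, 0], [0, 0, 0], [0, 0, 0], [0, 0, 0], [0, 0, 0], [0, 0, 0], [0, 0, 0], [0, 0, 0], [0, 0, 0], [0, 0, 0], [0, 0, 0], [0, 0, 0], [0, 0, 0], [0, 0, 0], [0, 0, 0]], "gripper": [1, 1, 1, 1, 1, 1, 1, 1, 1, 1, 1, 1, 1, 1, 1, 1, 1, 1]}}

```text
t: 10.3
eef_pos: [0.5493, -0.0558, 0.3474]
orientation: [0.0, 0.751, 0.661, 0.0]
force: [0.9, 0.6, -0.1]
opening: -0.003
finger_force: 0.0
```

```bash
python3 - <<'E'
from h import *
s=ctrl.sense();print(s['t'],s['eef_pos'],s['force'])
c=vision.get_calibration('wrist');im=vision.get_image('wrist')
O=np.array([.562,.043]);u=np.array([.1275,.9918]);x=np.array([u[1],-u[0]])
W=lambda a,b,z:np.r_[O+a*x+b*u,z]
for p in[(-.032,0,.046),(.032,0,.046),(-.059,.021,.063),(.059,.021,.063)]:
    q=proj('wrist',W(*p),c)[0];print(p,q);cv2.circle(im,tuple(int(round(v)) for v in q),4,(0,0,255),1)
cv2.imwrite('pics/w4.png',im)
im=vision.get_image('scene');cv2.imwrite('pics/s4.png',cv2.resize(im[170:320,225:385],None,fx=4,fy=4,interpolation=cv2.INTER_CUBIC))
E
```

```text
10.3 [ 0.54930499 -0.05581219  0.34735911] [ 0.93294387  0.59677839 -0.14023295]
(-0.032, 0, 0.046) [264.60106257  88.44683258]
(0.032, 0, 0.046) [356.13651045  88.45941617]
(-0.059, 0.021, 0.063) [217.57710852  50.28751685]
(0.059, 0.021, 0.063) [402.85056235  50.32880421]
```

View pics/w4.png

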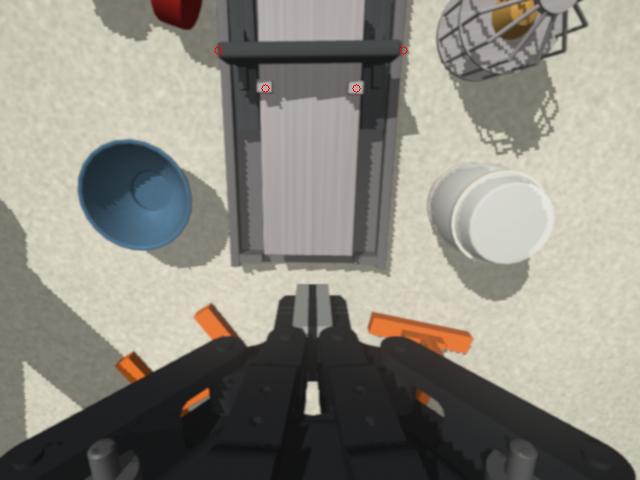

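View pics/s4.png

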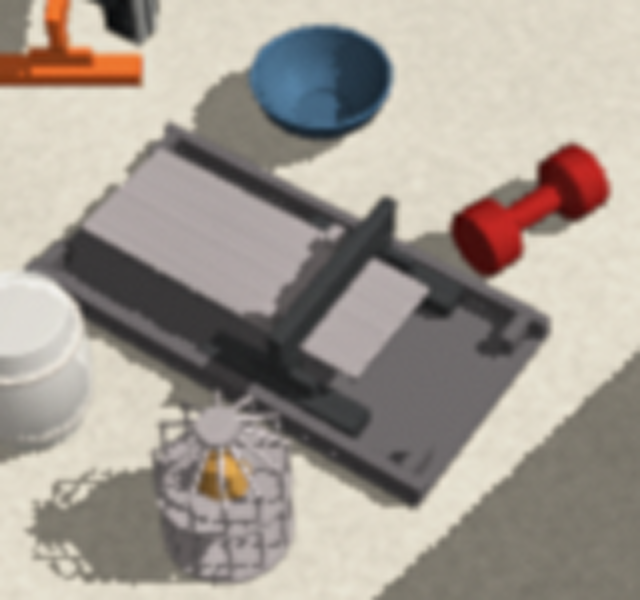

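The teeth are visible at (264,87) and (356,87), at the predicted raised height. The panel at row 50 stands past them, level, and the bystanders look undisturbed, so I'm handing in.

```bash
python3 -c "
from bench import ctrl
print(ctrl.hand_in())"
```

```text
the job is handed in; nothing more can be done
None
```

I pressed the tread down and slid the steel divider about 12 mm past the teeth. The tread then sprang up and locked it from behind, and I handed the job in at about 10 s with the robot clear and the other things on the shelf undisturbed; the hand-in returned no verdict.

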